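Find and press the concealed catch of a tilt-out bin

TASK

A concealed catch keeps the tilt-out bin shut: it is one of the five look-alike pads set flush in a row in the flat steel top of the bin unit, the one that lies slightly recessed and gives under a fingertip. With the fingers closed, feel along the row without leaning hard on it, press the pad that gives all the way down so that the bin tips open, and take the hand clear so that the pad springs back. Leave the glass jug and the pepper mill standing where they are.

Things in the scene. Friction and masses are not known exactly. Their poses are not given: they have to be found in the camera images.
- panel (a point): Centre of the flat top of the bin unit, a fixed brushed-steel box 170 (x) by 330 (y) by 120 mm high on the work surface. The point lies on the upper face; z up, y along the row of pads, x towards the side where the bin tips out. The five steel pads, each 64 (x) by 54 mm (y), lie 56 mm apart along y, the third centred on this point, with 2 mm seams.
- pad_1 (a point): Place of the first pad: its centre, level with the upper face, at the -y end of the row. Four of the five pads are rigid blanks level with the face; any one may be the catch.
- pad_5 (a point): Place of the fifth pad: its centre, level with the upper face, at the +y end of the row.
- catch (a joint): Travel of the catch pad in m: 0 at rest, 0.008 fully down. At rest its top lies 2 mm below the face and the blanks; it starts to sink at about 2 N, bottoms at about 5 N, 10 mm below the face, and springs back when let go. It frees the bin at 0.004 to 0.005.
- bin (a joint): Tilt of the bin in rad: 0 shut, 0.55 fully open. Hinged at the foot of the unit's +x side; once the catch frees it, a spring swings it open by itself in about a second (its top edge moves some 50 mm out, its pull lever up to 85 mm from the unit's side) and it stays open.
- jug: Glass measuring jug, 104 mm across the rim, 130 mm high, handle to its +y side; origin at the centre of its foot. Bystander.
- mill: Orange pepper mill, 58 mm across, 195 mm high; origin at the centre of its foot. Bystander.

How it is judged:
By the outcome, as a careful person would: the job done as asked, in the order asked, and still so for the second after the job is handed in, with the robot touching nothing.
It also fails if it takes over 51 s, if anything falls off the work surface, if the arm or the gripper's body presses on something with over 40 N, if the wrist force passes 120 N, or if a joint passes its speed limit or range.

ROBOT

A 6-joint arm with a two-finger parallel gripper is mounted at the origin on the work surface. World frame = base frame: x ahead of the robot, y to its left, z up, the work surface at z = 0. Lengths are in m, angles in degrees, forces in N, time in s.
With the tool pointing down it reaches from about 0.375 to 0.9 m from the base axis. Payload 3.1 kg.
Tool frame: the origin (TCP) lies on the centre line of the jaws, within the pads' length; the fingertips stand 8 mm ahead of it and the grasp point (between the pads) lies 11 mm behind it (bot.tip_extent is the distance from the TCP to the fingertips, in m); z points along the fingers, y is the line along which they close (so a half turn about z gives the same grasp; the last joint's range is limited). The gripper opens to 87 mm and grips with 3 to 60 N. Pads are 19 mm wide; open, the fingers measure 117 mm over their backs; the gripper's body (75 mm by 190 mm) begins 51 mm behind the grasp point.
Start: joints at [-81.045, 30.224, 82.088, -0, 67.689, -10.227], TCP at [0.205, -0.59, 0.195] pointing down, gripper open.
Joint ranges: [-176.69, 176.69], [-43.24, 126.21], [12.49, 139.97], [-82, 262], [0, 151.66], [-163.58, 163.58]. Speed limits (degrees/s): [159.86, 159.86, 180, 180, 180, 180].

INTERFACE

Orientations are given as a 3x3 rotation matrix whose columns are the frame's x, y, z axes.
In Python, from rig import bot, vision, workorder gives the robot as it stands.
- The arm moves only by the shell command python3 -m handwheel 'ROWS'. ROWS is JSON, a list of rows, each an object with "delta_rot": the turn, a rotation vector about the tool's x, y, z in rad, a list of three; "xyz": the shift along the tool's x, y, z in mm, a list of three; "hand": the closure, from -1 (fully open) to 1 (shut). A call has exactly 5 rows; each row is the pose to reach, as a shift and turn from the pose commanded when the call began, along the tool's axes at that moment; what a row does not reach only later rows make up. A row lasts 1/8 s, in which the tool goes at most 62.5 mm and 10.7 degrees, less where a joint would pass 70% of its speed; a pose out of reach is approached as far as the arm can. A call with a gripper value outside its range is refused whole. The fingers move at their own pace and stop on an object; the grip force is fixed at half the most. Time passes only in rows, so rows that repeat a pose let the fingers close, or fill a call up. It gives the time, the measured TCP pose, the force, the opening and the grip force at its end, in the units of the state.
- bot.read_state(): the state, without advancing time (a new reading comes with each control period).
- vision.capture(name): name is "side" or "top" or "wrist"; returns the picture (400x640x3 uint8, red, green, blue); there is no depth.
- vision.camera_model(name): a dict with "camera_matrix" (3x3 intrinsics, pixels), "camera_from_world" (4x4, takes a point from world to camera coordinates). Camera axes: x right, y up, looking along -z (the intrinsics and any distortion apply to the point x, -y, -z); pixel columns grow to the right and rows downward; lengths in m; the calibration is good to about 2 mm. A picture is of the moment at which its call begins: read the wrist's pose just before it. camera_model takes no time and is no camera call; for the wrist camera it gives the pose at the moment of the call.
- workorder.hand_in(): hands the job in; it is judged then, once.
The state is a dict: "time_s": time; "joint_positions": joint angles; "qvel": joint speeds; "tau": joint torques, N m; "position": TCP position; "tcp_rot": TCP orientation; "force": force on the tool from outside, world axes, zero at the start; "moment": the same for the moment, N m; "opening": opening from 0.0 (shut) to 1.0 (fully open); "grasp_force": force on a finger pad.
Only numpy, scipy, OpenCV 4.12 (cv2) and the standard library are available. Lean on these libraries where they do the work, as an engineer would, in place of code of your own. Each camera call takes 0.05 s, during which the arm holds its last target. There are 200 camera calls.

## Working session

There is one attempt and no reset: what is moved stays moved. The work goes in short steps, Python scripts to look and compute and a shell command to move; the robot and the scene stay as the last step left them, time stands still between calls to the robot, and variables do not carry over. Pictures are saved under pics/ and viewed, at most 10 in all, crops included, and the job is handed in when it is done.

```bash
mkdir -p pics
python3 - <<'E'
from rig import bot, vision
import cv2,numpy as np
s=bot.read_state();print(s)
for n in("top","side"):
    im=vision.capture(n);cv2.imwrite(f"pics/{n}0.png",im[...,::-1]);m=vision.camera_model(n);print(n,m)
E
```

```text
{'time_s': 0.0, 'joint_positions': array([-8.10444587e+01,  3.02785101e+01,  8.21569484e+01, -2.75860936e-04,
        6.76867578e+01, -1.02294794e+01]), 'qvel': array([-0.00581778,  0.0002813 , -0.03446573,  0.06013637,  0.08248346,
       -0.05819406]), 'tau': array([ 1.08555818e-03, -4.40039599e+01, -1.76593137e+01,  6.32715784e-02,
        5.82675543e-02, -1.58109542e-04]), 'position': array([ 0.20526743, -0.58950183,  0.19437344]), 'tcp_rot': array([[ 9.44461777e-01,  3.28621118e-01, -3.36451726e-04],
       [ 3.28621077e-01, -9.44459502e-01,  2.10638008e-03],
       [ 3.74435948e-04, -2.09996060e-03, -9.99997725e-01]]), 'force': array([-0.2500683 , -0.30070906,  0.30713782]), 'moment': array([-0.01956549, -0.01867117,  0.01540729]), 'grasp_force': 0.0, 'opening': 0.9988386735953948}
top {'camera_matrix': array([[517.14666932,   0.        , 318.52907558],
       [  0.        , 517.14666932, 196.83975601],
       [  0.        ,   0.        ,   1.        ]]), 'camera_from_world': array([[-0.00309309, -0.99994181, -0.01033523,  0.02172117],
       [ 0.9843631 , -0.00486488,  0.17608413, -0.56438397],
       [-0.17612416, -0.00962897,  0.98432086, -1.45721477],
       [ 0.        ,  0.        ,  0.        ,  1.        ]])}
side {'camera_matrix': array([[364.51477335,   0.        , 320.3713718 ],
       [  0.        , 364.51477335, 203.98755319],
       [  0.        ,   0.        ,   1.        ]]), 'camera_from_world': array([[-0.90077633, -0.43398574,  0.01607435,  0.49427316],
       [ 0.32077972, -0.63994419,  0.69826342, -0.24267933],
       [-0.29274968,  0.63413549,  0.7156604 , -0.96548486],
       [ 0.        ,  0.        ,  0.        ,  1.        ]])}
```

View pics/top0.png

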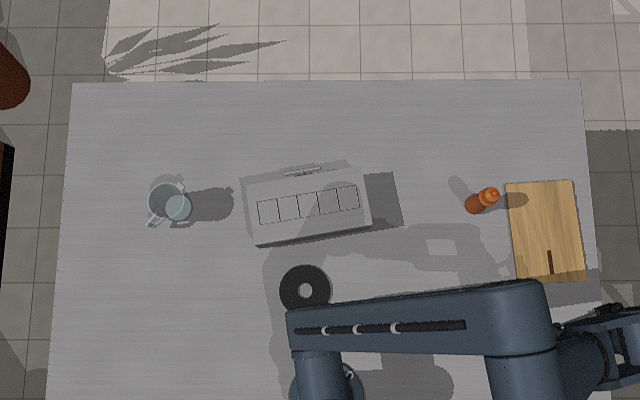

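View pics/side0.png

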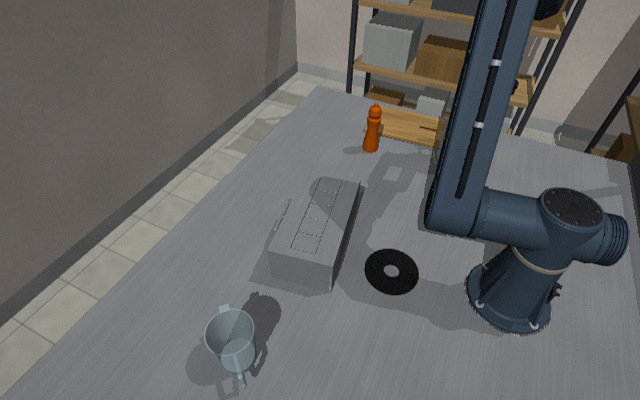

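The top view shows the bin unit with its five pads running from about (258,211) to (358,197) px, the lever on the far side at (303,171), the jug at (170,200) and the mill at (480,200). The side view shows the same layout. I'll enlarge the pad row to get its corners.

```bash
cat > h.py <<'E'
import numpy as np
from rig import vision
def ray(name,px,z,m=None):
    m=m or vision.camera_model(name);K=m["camera_matrix"];T=m["camera_from_world"]
    d=np.linalg.inv(K)@np.array([px[0],px[1],1.]);d=T[:3,:3].T@np.array([d[0],-d[1],-d[2]])
    o=-T[:3,:3].T@T[:3,3];return o+d*(z-o[2])/d[2]
E
python3 - <<'E'
import cv2
im=cv2.imread("pics/top0.png")[160:260,235:385]
cv2.imwrite("pics/crop0.png",cv2.resize(im,None,fx=5,fy=5,interpolation=cv2.INTER_CUBIC))
E
```

```text
(no output)
```

View pics/crop0.png

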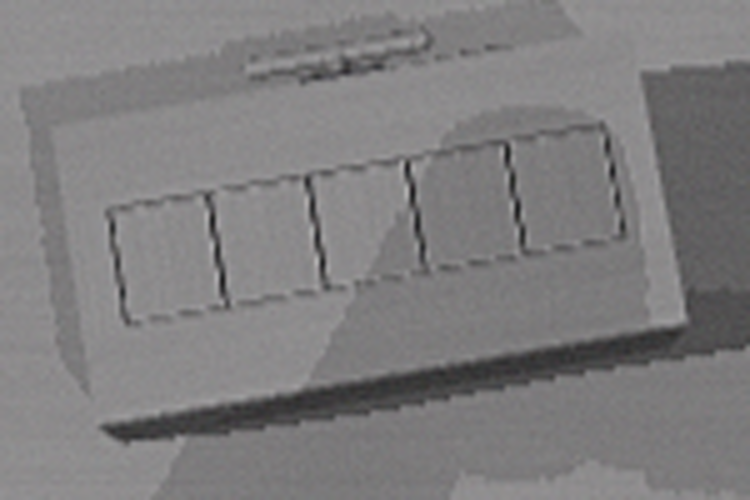

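The crop shows the row's corners at crop px (110,210), (605,126), (624,238) and (127,322).

Run:
```python
from h import *
from rig import bot
P=[ray("top",(235+(a+.5)/5-.5,160+(b+.5)/5-.5),.12) for a,b in[(110,210),(605,126),(624,238),(127,322)]]
c=np.mean(P,0);y=(P[0]+P[3]-P[1]-P[2])[:2];L=np.linalg.norm(y)/2;u=y/np.linalg.norm(y)
print(np.round(P,4),c,L,u,np.degrees(np.arctan2(u[1],u[0])))
s=bot.read_state();R=s["tcp_rot"]
for i in range(5):
    q=c.copy();q[:2]+=u*(i-2)*.056;q[2]=.16;print(i+1,q.round(4),np.round(1000*R.T@(q-s["position"]),1))
for n,px,z in[("jug",(170,200),.1),("mill",(476,205),.05)]: print(n,ray("top",px,z))
```

```text
[[ 0.5394  0.1908  0.12  ]
 [ 0.5856 -0.0847  0.12  ]
 [ 0.5223 -0.0942  0.12  ]
 [ 0.4768  0.1803  0.12  ]] [0.53100568 0.04805498 0.12      ] 0.2787381193102467 [-0.16451356  0.98637482] 99.46897706582762
1 [ 0.5494 -0.0624  0.16  ] [ 498.3 -384.7   35.4]
2 [ 0.5402 -0.0072  0.16  ] [ 507.7 -439.9   35.5]
3 [0.531  0.0481 0.16  ] [ 517.2 -495.1   35.6]
4 [0.5218 0.1033 0.16  ] [ 526.6 -550.3   35.7]
5 [0.5126 0.1585 0.16  ] [ 536.1 -605.5   35.8]
jug [0.54856575 0.43823155 0.1       ]
mill [ 0.53822417 -0.43680485  0.05      ]
```

```bash
python3 -m handwheel '[{"xyz":[20,-16,0],"delta_rot":[0,0,0],"hand":1},{"xyz":[66,-51,0],"delta_rot":[0,0,0],"hand":1},{"xyz":[114,-88,0],"delta_rot":[0,0,0],"hand":1},{"xyz":[162,-125,0],"delta_rot":[0,0,0],"hand":1},{"xyz":[210,-162,0],"delta_rot":[0,0,0],"hand":1}]'
python3 -m handwheel '[{"xyz":[48,-37,0],"delta_rot":[0,0,0.03],"hand":1},{"xyz":[96,-74,0],"delta_rot":[0,0,0.07],"hand":1},{"xyz":[144,-111,0],"delta_rot":[0,0,0.11],"hand":1},{"xyz":[190,-147,0],"delta_rot":[0,0,0.15],"hand":1},{"xyz":[230,-178,0],"delta_rot":[0,0,0.17],"hand":1}]'
cat > where.py <<'E'
from h import *
from rig import bot
import sys
s=bot.read_state();R=s["tcp_rot"];c=np.array([.531,.04805,.12]);u=np.array([-.16451,.98637,0])
i=int(sys.argv[1]);q=c+u*(i-2-1)*.056;q[2]=float(sys.argv[2])
print("t",s["time_s"],"p",s["position"].round(4),"F",s["force"].round(2),"open",s["opening"],"go",np.round(1000*R.T@(q-s["position"]),1));print(R.round(4))
E
python3 where.py 1 .16
```

```text
time_s: 0.72
position: [0.3512, -0.3665, 0.1951]
tcp_rot: [[0.945, 0.328, -0.0], [0.328, -0.945, 0.0], [0.0, -0.0, -1.0]]
force: [0.6, -0.1, -0.1]
opening: 0.516
grasp_force: 0.0
time_s: 1.35
position: [0.5099, -0.1225, 0.1951]
tcp_rot: [[0.986, 0.164, -0.0], [0.164, -0.986, 0.0], [-0.0, -0.0, -1.0]]
force: [-0.3, -0.9, 0.9]
opening: 0.015
grasp_force: 0.0
t 1.35 p [ 0.5099 -0.1225  0.1951] F [-0.29 -0.91  0.91] open 0.014678556937933655 go [ 48.9 -52.7  35.1]
[[ 9.864e-01  1.641e-01 -4.000e-04]
 [ 1.641e-01 -9.864e-01  2.000e-04]
 [-4.000e-04 -3.000e-04 -1.000e+00]]
```

```bash
python3 -m handwheel '[{"xyz":[18,-20,8],"delta_rot":[0,0,0],"hand":1},{"xyz":[37,-40,25],"delta_rot":[0,0,0],"hand":1},{"xyz":[49,-53,45],"delta_rot":[0,0,0],"hand":1},{"xyz":[49,-53,55],"delta_rot":[0,0,0],"hand":1},{"xyz":[49,-53,55],"delta_rot":[0,0,0],"hand":1}]'
python3 where.py 1 .13
python3 - <<'E'
from h import *
from rig import bot
import cv2
im=vision.capture("wrist");cv2.imwrite("pics/w1.png",im[...,::-1])
E
```

```text
time_s: 1.98
position: [0.5478, -0.0645, 0.1395]
tcp_rot: [[0.986, 0.164, -0.003], [0.164, -0.986, 0.0], [-0.002, -0.001, -1.0]]
force: [-1.3, 0.3, -0.1]
opening: 0.002
grasp_force: 0.0
t 1.975 p [ 0.5478 -0.0645  0.1395] F [-1.29  0.32 -0.11] open 0.0015997804782639314 go [ 2.  -1.7  9.5]
[[ 9.865e-01  1.640e-01 -2.600e-03]
 [ 1.640e-01 -9.865e-01  5.000e-04]
 [-2.500e-03 -9.000e-04 -1.000e+00]]
```

View pics/w1.png

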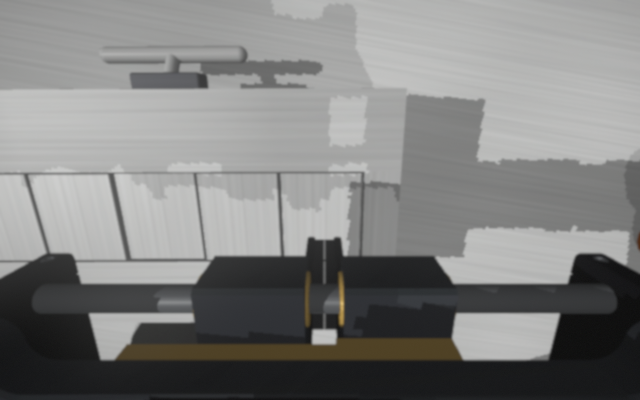

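The wrist view shows the fingertip at (325,240), over the row's end pad (cols 280–362). The seam at col 120 looks thicker, which hints that pad 3 is recessed. I'll check the lateral registration and feel pad 1 gently.

```bash
python3 - <<'E'
from h import *
for p in [(362,172),(280,172),(283,260),(362,260),(197,172),(113,173),(27,174)]:print(p,ray("wrist",p,.12).round(4))
E
python3 -m handwheel '[{"xyz":[0,0,2],"delta_rot":[0,0,0],"hand":1},{"xyz":[0,0,5],"delta_rot":[0,0,0],"hand":1},{"xyz":[0,0,8],"delta_rot":[0,0,0],"hand":1},{"xyz":[0,0,8],"delta_rot":[0,0,0],"hand":1},{"xyz":[0,0,8],"delta_rot":[0,0,0],"hand":1}]'
python3 where.py 1 .128
```

```text
(362, 172) [ 0.5895 -0.0832  0.12  ]
(280, 172) [ 0.5806 -0.0297  0.12  ]
(283, 260) [ 0.5167 -0.0398  0.12  ]
(362, 260) [ 0.5261 -0.096   0.12  ]
(197, 172) [0.5716 0.0245 0.12  ]
(113, 173) [0.5618 0.0793 0.12  ]
(27, 174) [0.5518 0.1355 0.12  ]
time_s: 2.65
position: [0.5489, -0.0643, 0.1324]
tcp_rot: [[0.986, 0.164, 0.0], [0.164, -0.986, -0.0], [0.0, 0.0, -1.0]]
force: [0.4, 0.6, 0.2]
opening: 0.002
grasp_force: 0.0
t 2.65 p [ 0.5489 -0.0643  0.1324] F [0.37 0.6  0.2 ] open 0.0019109949272328429 go [ 0.8 -1.8  4.4]
[[ 9.865e-01  1.640e-01  1.000e-04]
 [ 1.640e-01 -9.865e-01 -0.000e+00]
 [ 1.000e-04  0.000e+00 -1.000e+00]]
```

```bash
python3 -m handwheel '[{"xyz":[1,-2,1],"delta_rot":[0,0,0],"hand":1},{"xyz":[2,-2,2],"delta_rot":[0,0,0],"hand":1},{"xyz":[2,-2,2],"delta_rot":[0,0,0],"hand":1},{"xyz":[2,-2,2],"delta_rot":[0,0,0],"hand":1},{"xyz":[2,-2,2],"delta_rot":[0,0,0],"hand":1}]' | grep -E 'pos|^force'
python3 -m handwheel '[{"xyz":[0,0,0.3],"delta_rot":[0,0,0],"hand":1},{"xyz":[0,0,0.6],"delta_rot":[0,0,0],"hand":1},{"xyz":[0,0,1],"delta_rot":[0,0,0],"hand":1},{"xyz":[0,0,1],"delta_rot":[0,0,0],"hand":1},{"xyz":[0,0,1],"delta_rot":[0,0,0],"hand":1}]' | grep -E 'pos|^force'
```

```text
position: [0.5505, -0.062, 0.1304]
force: [0.3, -0.5, 0.8]
position: [0.5505, -0.062, 0.1293]
force: [-0.0, -1.0, 0.9]
```

```bash
python3 -m handwheel '[{"xyz":[0,0,0.3],"delta_rot":[0,0,0],"hand":1},{"xyz":[0,0,0.6],"delta_rot":[0,0,0],"hand":1},{"xyz":[0,0,0.6],"delta_rot":[0,0,0],"hand":1},{"xyz":[0,0,0.6],"delta_rot":[0,0,0],"hand":1},{"xyz":[0,0,0.6],"delta_rot":[0,0,0],"hand":1}]' | grep -E 'pos|^force'
```

```text
position: [0.5505, -0.0619, 0.1288]
force: [0.4, 1.1, 0.2]
```

Tip is at 0.1208 with no contact yet.

```bash
python3 -m handwheel '[{"xyz":[0,0,0.3],"delta_rot":[0,0,0],"hand":1},{"xyz":[0,0,0.6],"delta_rot":[0,0,0],"hand":1},{"xyz":[0,0,0.6],"delta_rot":[0,0,0],"hand":1},{"xyz":[0,0,0.6],"delta_rot":[0,0,0],"hand":1},{"xyz":[0,0,0.6],"delta_rot":[0,0,0],"hand":1}]' | grep -E 'pos|^force'
```

```text
position: [0.5505, -0.062, 0.1282]
force: [-0.3, 0.4, -0.1]
```

```bash
python3 -m handwheel '[{"xyz":[0,0,0.3],"delta_rot":[0,0,0],"hand":1},{"xyz":[0,0,0.5],"delta_rot":[0,0,0],"hand":1},{"xyz":[0,0,0.5],"delta_rot":[0,0,0],"hand":1},{"xyz":[0,0,0.5],"delta_rot":[0,0,0],"hand":1},{"xyz":[0,0,0.5],"delta_rot":[0,0,0],"hand":1}]' | grep -E 'pos|^force'
```

```text
position: [0.5505, -0.062, 0.1277]
force: [-0.5, 0.4, -0.3]
```

```bash
python3 -m handwheel '[{"xyz":[0,0,0.3],"delta_rot":[0,0,0],"hand":1},{"xyz":[0,0,0.5],"delta_rot":[0,0,0],"hand":1},{"xyz":[0,0,0.5],"delta_rot":[0,0,0],"hand":1},{"xyz":[0,0,0.5],"delta_rot":[0,0,0],"hand":1},{"xyz":[0,0,0.5],"delta_rot":[0,0,0],"hand":1}]' | grep -E 'pos|^force'; python3 -c "
from rig import bot;print(bot.tip_extent,[bot.read_state()['force'].round(1) for _ in range(3)])"
```

```text
position: [0.5505, -0.062, 0.1271]
force: [-0.9, 0.9, -0.4]
0.008 [array([-0.9,  0.9, -0.4]), array([-0.9,  0.9, -0.4]), array([-0.9,  0.9, -0.4])]
```

```bash
python3 -m handwheel '[{"xyz":[0,0,0.3],"delta_rot":[0,0,0],"hand":1},{"xyz":[0,0,0.5],"delta_rot":[0,0,0],"hand":1},{"xyz":[0,0,0.5],"delta_rot":[0,0,0],"hand":1},{"xyz":[0,0,0.5],"delta_rot":[0,0,0],"hand":1},{"xyz":[0,0,0.5],"delta_rot":[0,0,0],"hand":1}]' | grep -E 'pos|^force'
```

```text
position: [0.5505, -0.0619, 0.1267]
force: [-0.1, 0.2, -0.2]
```

```bash
python3 -m handwheel '[{"xyz":[0,0,0.3],"delta_rot":[0,0,0],"hand":1},{"xyz":[0,0,0.5],"delta_rot":[0,0,0],"hand":1},{"xyz":[0,0,0.5],"delta_rot":[0,0,0],"hand":1},{"xyz":[0,0,0.5],"delta_rot":[0,0,0],"hand":1},{"xyz":[0,0,0.5],"delta_rot":[0,0,0],"hand":1}]' | grep -E 'pos|^force'
```

```text
position: [0.5505, -0.0619, 0.1261]
force: [-0.1, 0.9, 0.9]
```

```bash
python3 -m handwheel '[{"xyz":[0,0,0.3],"delta_rot":[0,0,0],"hand":1},{"xyz":[0,0,0.5],"delta_rot":[0,0,0],"hand":1},{"xyz":[0,0,0.5],"delta_rot":[0,0,0],"hand":1},{"xyz":[0,0,0.5],"delta_rot":[0,0,0],"hand":1},{"xyz":[0,0,0.5],"delta_rot":[0,0,0],"hand":1}]' | grep -E 'pos|^force'
```

```text
position: [0.5505, -0.0619, 0.1257]
force: [0.3, -0.1, -0.6]
```

```bash
python3 -m handwheel '[{"xyz":[0,0,0.3],"delta_rot":[0,0,0],"hand":1},{"xyz":[0,0,0.6],"delta_rot":[0,0,0],"hand":1},{"xyz":[0,0,0.6],"delta_rot":[0,0,0],"hand":1},{"xyz":[0,0,0.6],"delta_rot":[0,0,0],"hand":1},{"xyz":[0,0,0.6],"delta_rot":[0,0,0],"hand":1}]' | grep -E 'pos|^force'
```

```text
position: [0.5506, -0.062, 0.1251]
force: [-1.5, -0.2, -0.2]
```

```bash
python3 -m handwheel '[{"xyz":[0,0,0.3],"delta_rot":[0,0,0],"hand":1},{"xyz":[0,0,0.6],"delta_rot":[0,0,0],"hand":1},{"xyz":[0,0,0.6],"delta_rot":[0,0,0],"hand":1},{"xyz":[0,0,0.6],"delta_rot":[0,0,0],"hand":1},{"xyz":[0,0,0.6],"delta_rot":[0,0,0],"hand":1}]' | grep -E 'time|pos|^force'
```

```text
time_s: 9.52
position: [0.5505, -0.062, 0.1245]
force: [0.5, 0.1, -0.5]
```

```bash
python3 -m handwheel '[{"xyz":[0,0,0.3],"delta_rot":[0,0,0],"hand":1},{"xyz":[0,0,0.6],"delta_rot":[0,0,0],"hand":1},{"xyz":[0,0,0.6],"delta_rot":[0,0,0],"hand":1},{"xyz":[0,0,0.6],"delta_rot":[0,0,0],"hand":1},{"xyz":[0,0,0.6],"delta_rot":[0,0,0],"hand":1}]' | grep -E 'pos|^force'
```

```text
position: [0.5505, -0.0619, 0.1239]
force: [0.3, -0.0, 0.1]
```

```bash
python3 -m handwheel '[{"xyz":[0,0,0.3],"delta_rot":[0,0,0],"hand":1},{"xyz":[0,0,0.6],"delta_rot":[0,0,0],"hand":1},{"xyz":[0,0,0.6],"delta_rot":[0,0,0],"hand":1},{"xyz":[0,0,0.6],"delta_rot":[0,0,0],"hand":1},{"xyz":[0,0,0.6],"delta_rot":[0,0,0],"hand":1}]' | grep -E 'time|pos|^force'
python3 - <<'E'
from rig import vision
import cv2
im=vision.capture("wrist");cv2.imwrite("pics/w2.png",im[...,::-1])
E
```

```text
time_s: 10.78
position: [0.5505, -0.0619, 0.1233]
force: [1.0, -0.6, 0.5]
```

View pics/w2.png

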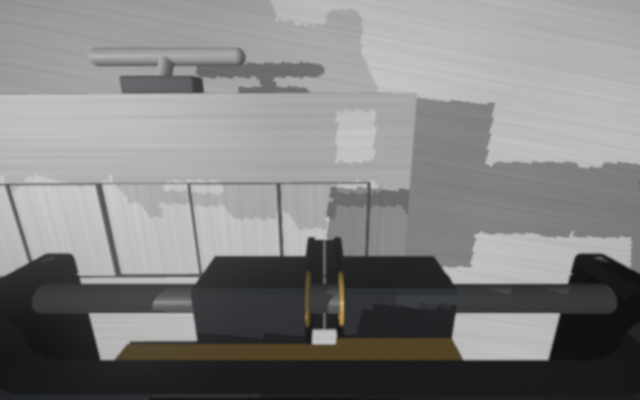

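The fingertip (325,240) is over pad 1 and the bin is still shut. No contact yet, so I'll check the face height from the seam spacing.

Run:
```python
from h import *
from rig import bot
m=vision.camera_model("wrist")
for z in(.11,.115,.12):
    a,b=ray("wrist",(368,184),z),ray("wrist",(10,185.5),z);print(z,np.linalg.norm(a-b)/4)
    a,b=ray("wrist",(279,184),z),ray("wrist",(282,276),z);print(np.linalg.norm(a-b))
s=bot.read_state();T=m["camera_from_world"];K=m["camera_matrix"]
for d in(0,.008):
    p=s["position"]+s["tcp_rot"][:,2]*d;c=T[:3,:3]@p+T[:3,3];q=K@[c[0],-c[1],-c[2]];print(d,q[:2]/q[2],c)
im=vision.capture("top")
import cv2;cv2.imwrite("pics/top1.png",cv2.resize(im[140:260,220:400,::-1],None,fx=4,fy=4,interpolation=cv2.INTER_CUBIC))
```

```text
0.11 0.057933439862500644
0.06720185556116264
0.115 0.056498705490004464
0.0655375868366064
0.12 0.055063971117508284
0.06387331811205006
0 [324.51796245 236.72803606] [ 0.00034928 -0.02275944 -0.20466534]
0.008 [324.490763   231.83975733] [ 0.00034437 -0.02038211 -0.21230395]
```

```bash
python3 -m handwheel '[{"xyz":[0,0,0.3],"delta_rot":[0,0,0],"hand":1},{"xyz":[0,0,0.6],"delta_rot":[0,0,0],"hand":1},{"xyz":[0,0,0.6],"delta_rot":[0,0,0],"hand":1},{"xyz":[0,0,0.6],"delta_rot":[0,0,0],"hand":1},{"xyz":[0,0,0.6],"delta_rot":[0,0,0],"hand":1}]' | grep -E 'pos|^force'
```

```text
position: [0.5505, -0.0619, 0.1227]
force: [-0.7, 0.3, 0.3]
```

```bash
python3 -m handwheel '[{"xyz":[0,0,0.3],"delta_rot":[0,0,0],"hand":1},{"xyz":[0,0,0.6],"delta_rot":[0,0,0],"hand":1},{"xyz":[0,0,0.6],"delta_rot":[0,0,0],"hand":1},{"xyz":[0,0,0.6],"delta_rot":[0,0,0],"hand":1},{"xyz":[0,0,0.6],"delta_rot":[0,0,0],"hand":1}]' | grep -E 'pos|^force'
```

```text
position: [0.5505, -0.062, 0.1221]
force: [0.1, -0.3, 1.1]
```

```bash
python3 -m handwheel '[{"xyz":[0,0,0.3],"delta_rot":[0,0,0],"hand":1},{"xyz":[0,0,0.6],"delta_rot":[0,0,0],"hand":1},{"xyz":[0,0,0.6],"delta_rot":[0,0,0],"hand":1},{"xyz":[0,0,0.6],"delta_rot":[0,0,0],"hand":1},{"xyz":[0,0,0.6],"delta_rot":[0,0,0],"hand":1}]' | grep -E 'time|pos|^force'
```

```text
time_s: 12.75
position: [0.5505, -0.0619, 0.1214]
force: [0.6, -1.4, -0.2]
```

View pics/top1.png

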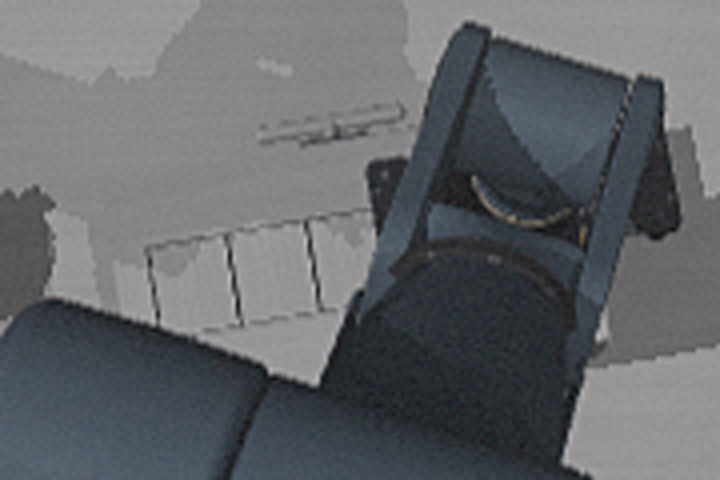

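The top view shows the bin lever still in place, with the hand hiding pads 1 and 2. I'll look closely at the tip.

Run:
```python
from rig import vision,bot
import cv2
im=vision.capture("wrist")[...,::-1];cv2.imwrite("pics/w3.png",im);cv2.imwrite("pics/w3c.png",cv2.resize(im[30:290,60:460],None,fx=2,fy=2,interpolation=cv2.INTER_CUBIC))
s=bot.read_state();print(s["force"],s["moment"],s["tau"])
```

```text
[-0.74903079  0.52440311 -0.33346004] [ 0.00776978  0.01423084 -0.04211595] [ 2.48045371e-04 -4.01571393e+01 -1.36405796e+01  5.40550367e-02
 -5.03407500e-02 -1.23572329e-05]
```

View pics/w3c.png

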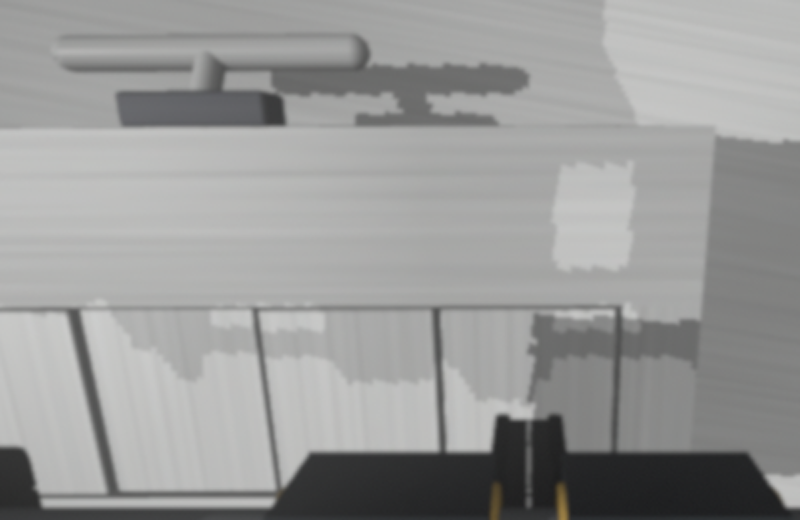

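The lever is unmoved. The thick seam at crop x≈80 is the left wall of pad 3, which suggests pad 3 is the recessed one. The fingertip shadow at (530,400) is almost at the tip, so contact is near.

```bash
python3 -m handwheel '[{"xyz":[0,0,0.3],"delta_rot":[0,0,0],"hand":1},{"xyz":[0,0,0.7],"delta_rot":[0,0,0],"hand":1},{"xyz":[0,0,0.7],"delta_rot":[0,0,0],"hand":1},{"xyz":[0,0,0.7],"delta_rot":[0,0,0],"hand":1},{"xyz":[0,0,0.7],"delta_rot":[0,0,0],"hand":1}]' | grep -E 'pos|^force'
```

```text
position: [0.5505, -0.062, 0.1208]
force: [-0.4, -1.2, 0.0]
```

```bash
python3 -m handwheel '[{"xyz":[0,0,0.3],"delta_rot":[0,0,0],"hand":1},{"xyz":[0,0,0.7],"delta_rot":[0,0,0],"hand":1},{"xyz":[0,0,0.7],"delta_rot":[0,0,0],"hand":1},{"xyz":[0,0,0.7],"delta_rot":[0,0,0],"hand":1},{"xyz":[0,0,0.7],"delta_rot":[0,0,0],"hand":1}]' | grep -E 'time|pos|^force'
```

```text
time_s: 14.05
position: [0.5505, -0.0619, 0.12]
force: [-0.1, 1.1, 0.1]
```

```bash
python3 -m handwheel '[{"xyz":[0,0,0.3],"delta_rot":[0,0,0],"hand":1},{"xyz":[0,0,0.8],"delta_rot":[0,0,0],"hand":1},{"xyz":[0,0,0.8],"delta_rot":[0,0,0],"hand":1},{"xyz":[0,0,0.8],"delta_rot":[0,0,0],"hand":1},{"xyz":[0,0,0.8],"delta_rot":[0,0,0],"hand":1}]' | grep -E 'pos|^force'
python3 - <<'E'
from h import *
import cv2
im=vision.capture("wrist")[...,::-1];cv2.imwrite("pics/w4.png",im)
g=cv2.cvtColor(im,cv2.COLOR_BGR2GRAY).astype(float)
r=g[195:215].mean(0);print(r[265:300].round().astype(int),r[345:385].round().astype(int))
# seam 1|2 and 2|3 edges at subpixel along row 184+..; side view for shadow gap
im=vision.capture("side")[...,::-1];cv2.imwrite("pics/s4.png",cv2.resize(im[130:300,240:460],None,fx=3.5,fy=3.5,interpolation=cv2.INTER_CUBIC))
E
```

```text
position: [0.5505, -0.062, 0.1193]
force: [0.5, -0.1, 0.6]
[167 167 168 168 168 168 168 168 169 167 155 130 102  88 100 131 158 168
 168 167 168 170 171 171 170 169 169 168 168 168 168 166 165 165 167] [116 117 117 116 114 114 114 114 114 114 115 116 116 115 116 116 116 116
 116 117 117 113 103  90  82  88 102 112 115 114 115 116 117 116 115 112
 110 110 113 115]
```

View pics/s4.png

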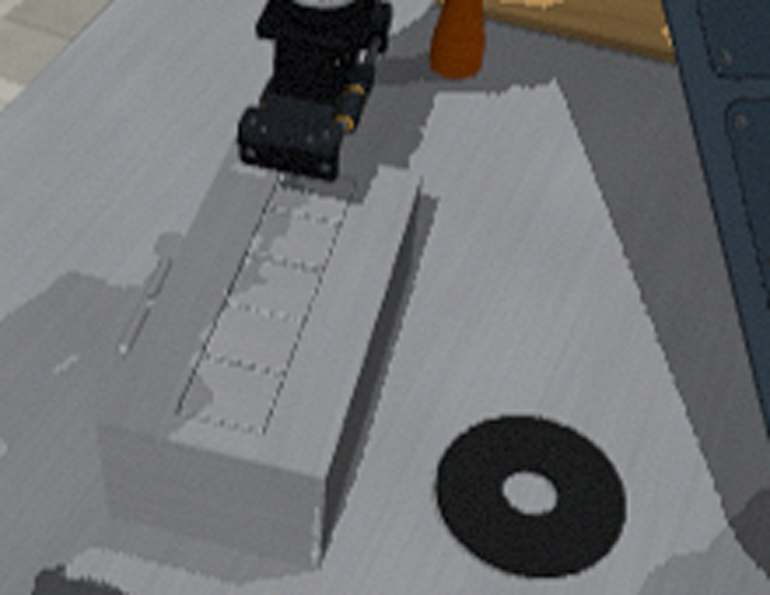

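The side view shows pad 1 mostly hidden behind the gripper. The tip contact can't be seen, and the bin is still shut. I'll keep feeling downward.

```bash
python3 -m handwheel '[{"xyz":[0,0,0.3],"delta_rot":[0,0,0],"hand":1},{"xyz":[0,0,0.8],"delta_rot":[0,0,0],"hand":1},{"xyz":[0,0,0.8],"delta_rot":[0,0,0],"hand":1},{"xyz":[0,0,0.8],"delta_rot":[0,0,0],"hand":1},{"xyz":[0,0,0.8],"delta_rot":[0,0,0],"hand":1}]' | grep -E 'pos|^force'
```

```text
position: [0.5505, -0.062, 0.1184]
force: [0.1, -0.5, 0.1]
```

```bash
python3 -m handwheel '[{"xyz":[0,0,0.3],"delta_rot":[0,0,0],"hand":1},{"xyz":[0,0,0.8],"delta_rot":[0,0,0],"hand":1},{"xyz":[0,0,0.8],"delta_rot":[0,0,0],"hand":1},{"xyz":[0,0,0.8],"delta_rot":[0,0,0],"hand":1},{"xyz":[0,0,0.8],"delta_rot":[0,0,0],"hand":1}]' | grep -E 'time|pos|^force'
```

```text
time_s: 16.02
position: [0.5505, -0.0619, 0.1177]
force: [-0.1, 0.4, -1.2]
```

Run:
```python
from h import *
for px,t in(((291.4,248),(110,210)),((315.7,252.9),(127,322))):
    for z in(.1,.11,.12,.13):
        a=ray("side",px,z);b=ray("top",(235+t[0]/5-.4,160+t[1]/5-.4),z);print(z,a.round(4),b.round(4),np.linalg.norm(a-b).round(4))
```

```text
0.1 [0.5462 0.1809 0.1   ] [0.5428 0.1934 0.1   ] 0.013
0.11 [0.5422 0.1874 0.11  ] [0.5411 0.1921 0.11  ] 0.0048
0.12 [0.5381 0.1939 0.12  ] [0.5394 0.1908 0.12  ] 0.0034
0.13 [0.534  0.2004 0.13  ] [0.5377 0.1895 0.13  ] 0.0116
0.1 [0.4833 0.167  0.1   ] [0.4793 0.1828 0.1   ] 0.0162
0.11 [0.48   0.1737 0.11  ] [0.478  0.1815 0.11  ] 0.008
0.12 [0.4768 0.1804 0.12  ] [0.4768 0.1803 0.12  ] 0.0002
0.13 [0.4736 0.1871 0.13  ] [0.4755 0.179  0.13  ] 0.0083
```

```bash
python3 -m handwheel '[{"xyz":[0,0,0.3],"delta_rot":[0,0,0],"hand":1},{"xyz":[0,0,0.8],"delta_rot":[0,0,0],"hand":1},{"xyz":[0,0,0.8],"delta_rot":[0,0,0],"hand":1},{"xyz":[0,0,0.8],"delta_rot":[0,0,0],"hand":1},{"xyz":[0,0,0.8],"delta_rot":[0,0,0],"hand":1}]' | grep -E 'time|pos|^force'
```

```text
time_s: 16.65
position: [0.5505, -0.0619, 0.1168]
force: [-0.5, 0.7, 0.0]
```

```bash
python3 -m handwheel '[{"xyz":[0,0,0.3],"delta_rot":[0,0,0],"hand":1},{"xyz":[0,0,0.6],"delta_rot":[0,0,0],"hand":1},{"xyz":[0,0,0.9],"delta_rot":[0,0,0],"hand":1},{"xyz":[0,0,1.2],"delta_rot":[0,0,0],"hand":1},{"xyz":[0,0,1.2],"delta_rot":[0,0,0],"hand":1}]' | grep -E 'time|pos|^force'
```

```text
time_s: 17.27
position: [0.5505, -0.0619, 0.1156]
force: [-0.5, -1.0, 0.7]
```

```bash
python3 -m handwheel '[{"xyz":[0,0,0.3],"delta_rot":[0,0,0],"hand":1},{"xyz":[0,0,0.6],"delta_rot":[0,0,0],"hand":1},{"xyz":[0,0,0.9],"delta_rot":[0,0,0],"hand":1},{"xyz":[0,0,1.2],"delta_rot":[0,0,0],"hand":1},{"xyz":[0,0,1.2],"delta_rot":[0,0,0],"hand":1}]' | grep -E 'time|pos|^force'
python3 - <<'E'
from h import *
import cv2
im=vision.capture("wrist")[...,::-1];cv2.imwrite("pics/w5.png",im)
cv2.imwrite("pics/w5c.png",cv2.resize(im[150:300,240:440],None,fx=4,fy=4,interpolation=cv2.INTER_CUBIC))
E
```

```text
time_s: 17.9
position: [0.5505, -0.0619, 0.1144]
force: [-0.0, 0.6, 0.2]
```

View pics/w5c.png

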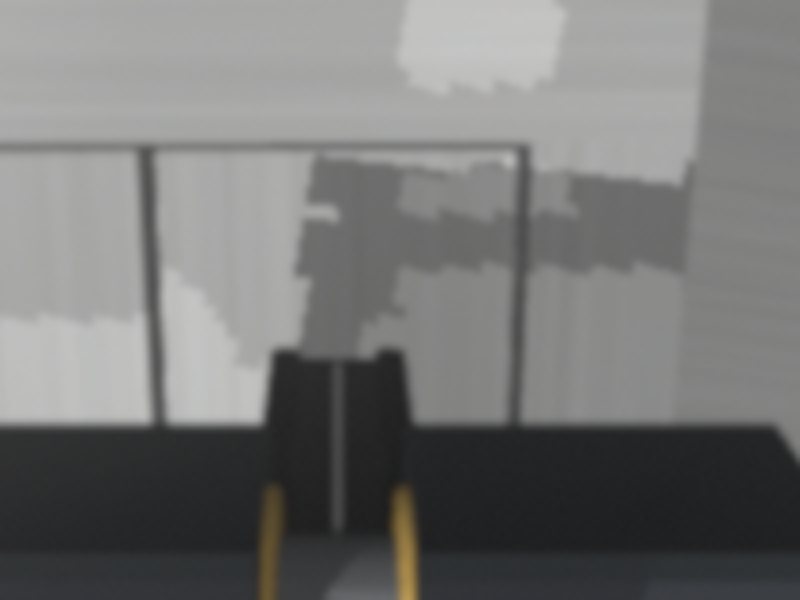

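The crop shows the fingertip at (338,355) in the crop, with its shadow converging on it, so the surface is very near.

```bash
python3 -m handwheel '[{"xyz":[0,0,0.3],"delta_rot":[0,0,0],"hand":1},{"xyz":[0,0,0.6],"delta_rot":[0,0,0],"hand":1},{"xyz":[0,0,0.9],"delta_rot":[0,0,0],"hand":1},{"xyz":[0,0,1],"delta_rot":[0,0,0],"hand":1},{"xyz":[0,0,1],"delta_rot":[0,0,0],"hand":1}]' | grep -E 'time|pos|^force'
```

```text
time_s: 18.58
position: [0.5505, -0.0619, 0.1134]
force: [0.0, -0.1, -0.7]
```

```bash
python3 -m handwheel '[{"xyz":[0,0,0.3],"delta_rot":[0,0,0],"hand":1},{"xyz":[0,0,0.6],"delta_rot":[0,0,0],"hand":1},{"xyz":[0,0,0.9],"delta_rot":[0,0,0],"hand":1},{"xyz":[0,0,1],"delta_rot":[0,0,0],"hand":1},{"xyz":[0,0,1],"delta_rot":[0,0,0],"hand":1}]' | grep -E 'time|pos|^force'
```

```text
time_s: 19.2
position: [0.5505, -0.0619, 0.1124]
force: [0.0, -1.4, -0.7]
```

```bash
python3 -m handwheel '[{"xyz":[0,0,0.3],"delta_rot":[0,0,0],"hand":1},{"xyz":[0,0,0.6],"delta_rot":[0,0,0],"hand":1},{"xyz":[0,0,0.9],"delta_rot":[0,0,0],"hand":1},{"xyz":[0,0,1],"delta_rot":[0,0,0],"hand":1},{"xyz":[0,0,1],"delta_rot":[0,0,0],"hand":1}]' | grep -E 'time|pos|^force'
```

```text
time_s: 19.82
position: [0.5505, -0.0619, 0.1114]
force: [-0.3, -0.7, 0.1]
```

```bash
python3 -m handwheel '[{"xyz":[0,0,0.3],"delta_rot":[0,0,0],"hand":1},{"xyz":[0,0,0.6],"delta_rot":[0,0,0],"hand":1},{"xyz":[0,0,0.9],"delta_rot":[0,0,0],"hand":1},{"xyz":[0,0,1.2],"delta_rot":[0,0,0],"hand":1},{"xyz":[0,0,1.2],"delta_rot":[0,0,0],"hand":1}]' | grep -E 'time|pos|^force'
```

```text
time_s: 20.45
position: [0.5505, -0.062, 0.1102]
force: [0.2, -0.5, -0.6]
```

```bash
python3 -m handwheel '[{"xyz":[0,0,0.3],"delta_rot":[0,0,0],"hand":1},{"xyz":[0,0,0.6],"delta_rot":[0,0,0],"hand":1},{"xyz":[0,0,0.9],"delta_rot":[0,0,0],"hand":1},{"xyz":[0,0,1.2],"delta_rot":[0,0,0],"hand":1},{"xyz":[0,0,1.2],"delta_rot":[0,0,0],"hand":1}]' | grep -E 'time|pos|^force'
```

```text
time_s: 21.08
position: [0.5505, -0.0619, 0.109]
force: [0.6, -0.0, -1.0]
```

```bash
python3 -m handwheel '[{"xyz":[0,0,0.3],"delta_rot":[0,0,0],"hand":1},{"xyz":[0,0,0.6],"delta_rot":[0,0,0],"hand":1},{"xyz":[0,0,0.9],"delta_rot":[0,0,0],"hand":1},{"xyz":[0,0,1.2],"delta_rot":[0,0,0],"hand":1},{"xyz":[0,0,1.2],"delta_rot":[0,0,0],"hand":1}]' | grep -E 'time|pos|^force'
```

```text
time_s: 21.7
position: [0.5505, -0.0619, 0.1078]
force: [-0.8, -0.1, 0.1]
```

Still free, so the closed fingertips evidently sit well behind the nominal 8 mm. Both the image and the wrist ray suggest this. Pad 3 is the visually recessed one and is soft to touch. I'll move there at the same height and check its pixels.

```bash
python3 -m handwheel '[{"xyz":[0,-15,-4],"delta_rot":[0,0,0],"hand":1},{"xyz":[0,-50,-4],"delta_rot":[0,0,0],"hand":1},{"xyz":[0,-90,-4],"delta_rot":[0,0,0],"hand":1},{"xyz":[0,-111,-2],"delta_rot":[0,0,0],"hand":1},{"xyz":[0,-112,0],"delta_rot":[0,0,0],"hand":1}]' | grep -E 'time|pos|^force'
python3 - <<'E'
from h import *
import cv2
im=vision.capture("wrist")[...,::-1];cv2.imwrite("pics/w6.png",im)
g=cv2.cvtColor(im,cv2.COLOR_BGR2GRAY).astype(float)
for r in (195,205,215,225):
    l=g[r-2:r+3].mean(0);b=cv2.blur(l[None],(41,1))[0];print(r,[(i,int(l[i])) for i in range(60,560) if l[i]<b[i]-18])
cv2.imwrite("pics/w6c.png",cv2.resize(im[140:290,60:460],None,fx=2,fy=2,interpolation=cv2.INTER_CUBIC))
E
```

```text
time_s: 22.32
position: [0.5313, 0.0506, 0.1081]
force: [-0.5, -0.9, 0.3]
195 [(82, 138), (83, 107), (84, 88), (85, 93), (86, 118), (87, 149), (179, 131), (180, 103), (181, 88), (182, 89), (183, 111), (184, 142), (276, 139), (277, 108), (278, 86), (279, 81), (280, 95), (281, 125), (309, 115), (310, 113), (311, 113), (312, 113), (313, 113), (374, 98), (375, 85), (376, 89), (377, 99), (378, 113), (408, 110), (409, 110), (410, 110), (472, 92), (473, 79), (474, 82), (475, 99)]
205 [(84, 164), (85, 128), (86, 99), (87, 95), (88, 121), (89, 156), (180, 162), (181, 129), (182, 100), (183, 90), (184, 106), (185, 142), (277, 121), (278, 93), (279, 80), (280, 81), (281, 103), (282, 137), (311, 116), (312, 111), (313, 110), (314, 110), (315, 109), (316, 108), (317, 106), (374, 84), (375, 75), (376, 78), (377, 89), (470, 102), (471, 83), (472, 76), (473, 84), (474, 100)]
215 [(87, 139), (88, 105), (89, 90), (90, 107), (91, 143), (182, 124), (183, 98), (184, 85), (185, 92), (186, 118), (277, 136), (278, 105), (279, 84), (280, 82), (281, 103), (282, 137), (310, 116), (311, 109), (312, 109), (313, 109), (314, 108), (315, 108), (316, 107), (317, 105), (374, 76), (375, 74), (376, 77), (469, 91), (470, 77), (471, 77), (472, 90)]
225 [(89, 150), (90, 115), (91, 94), (92, 102), (93, 133), (183, 142), (184, 112), (185, 93), (186, 92), (187, 114), (188, 148), (278, 118), (279, 92), (280, 84), (281, 96), (282, 123), (309, 108), (310, 107), (311, 107), (312, 107), (313, 108), (314, 107), (373, 87), (374, 75), (375, 74), (376, 84), (377, 99), (467, 104), (468, 83), (469, 74), (470, 80), (471, 97)]
```

View pics/w6c.png

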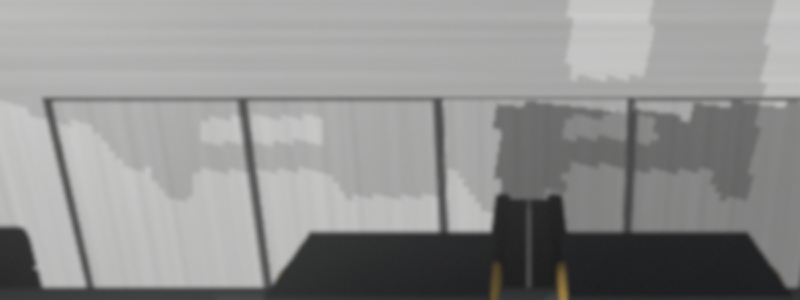

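The crop shows the fingertip at about (530,200) over pad 3, between seams at 440 and 630 in the crop. I've now used all my pictures, so I'll rely on numbers from here and feel downward.

```bash
python3 -m handwheel '[{"xyz":[0,0,0.4],"delta_rot":[0,0,0],"hand":1},{"xyz":[0,0,0.8],"delta_rot":[0,0,0],"hand":1},{"xyz":[0,0,1.2],"delta_rot":[0,0,0],"hand":1},{"xyz":[0,0,1.5],"delta_rot":[0,0,0],"hand":1},{"xyz":[0,0,1.5],"delta_rot":[0,0,0],"hand":1}]' | grep -E 'time|pos|^force'
```

```text
time_s: 23.0
position: [0.5321, 0.0483, 0.1063]
force: [-0.1, 0.1, 0.2]
```

```bash
python3 -m handwheel '[{"xyz":[0,0,0.4],"delta_rot":[0,0,0],"hand":1},{"xyz":[0,0,0.8],"delta_rot":[0,0,0],"hand":1},{"xyz":[0,0,1.2],"delta_rot":[0,0,0],"hand":1},{"xyz":[0,0,1.5],"delta_rot":[0,0,0],"hand":1},{"xyz":[0,0,1.5],"delta_rot":[0,0,0],"hand":1}]' | grep -E 'time|pos|^force'
```

```text
time_s: 23.62
position: [0.5321, 0.0485, 0.1048]
force: [-0.3, -0.0, -0.4]
```

```bash
python3 -m handwheel '[{"xyz":[0,0,0.4],"delta_rot":[0,0,0],"hand":1},{"xyz":[0,0,0.8],"delta_rot":[0,0,0],"hand":1},{"xyz":[0,0,1.2],"delta_rot":[0,0,0],"hand":1},{"xyz":[0,0,1.5],"delta_rot":[0,0,0],"hand":1},{"xyz":[0,0,1.5],"delta_rot":[0,0,0],"hand":1}]' | grep -E 'time|pos|^force'; python3 -c "
from rig import bot;s=bot.read_state();print(s['moment'],s['tau'])"
```

```text
time_s: 24.25
position: [0.5321, 0.0485, 0.1033]
force: [-1.0, -0.8, -0.9]
[-0.00813502 -0.03513958 -0.02660999] [-3.68808214e-04 -3.91502237e+01 -1.23524326e+01  4.26325423e-02
 -6.36688108e-02 -1.38655543e-05]
```

```bash
python3 -m handwheel '[{"xyz":[0,0,0.4],"delta_rot":[0,0,0],"hand":1},{"xyz":[0,0,0.8],"delta_rot":[0,0,0],"hand":1},{"xyz":[0,0,1.2],"delta_rot":[0,0,0],"hand":1},{"xyz":[0,0,1.5],"delta_rot":[0,0,0],"hand":1},{"xyz":[0,0,1.5],"delta_rot":[0,0,0],"hand":1}]' | grep -E 'time|pos|^force'
```

```text
time_s: 24.88
position: [0.5321, 0.0485, 0.1018]
force: [-0.3, -0.3, 0.1]
```

```bash
python3 -m handwheel '[{"xyz":[0,0,0.4],"delta_rot":[0,0,0],"hand":1},{"xyz":[0,0,0.8],"delta_rot":[0,0,0],"hand":1},{"xyz":[0,0,1.2],"delta_rot":[0,0,0],"hand":1},{"xyz":[0,0,1.5],"delta_rot":[0,0,0],"hand":1},{"xyz":[0,0,1.5],"delta_rot":[0,0,0],"hand":1}]' | grep -E 'time|pos|^force'
```

```text
time_s: 25.5
position: [0.5321, 0.0485, 0.1003]
force: [0.0, 0.2, -0.2]
```

```bash
python3 -m handwheel '[{"xyz":[0,0,0.4],"delta_rot":[0,0,0],"hand":1},{"xyz":[0,0,0.8],"delta_rot":[0,0,0],"hand":1},{"xyz":[0,0,1.2],"delta_rot":[0,0,0],"hand":1},{"xyz":[0,0,1.5],"delta_rot":[0,0,0],"hand":1},{"xyz":[0,0,1.5],"delta_rot":[0,0,0],"hand":1}]' | grep -E 'time|pos|^force'
```

```text
time_s: 26.12
position: [0.5321, 0.0486, 0.0988]
force: [0.1, 0.5, 0.5]
```

```bash
python3 -m handwheel '[{"xyz":[0,0,0.4],"delta_rot":[0,0,0],"hand":1},{"xyz":[0,0,0.8],"delta_rot":[0,0,0],"hand":1},{"xyz":[0,0,1.2],"delta_rot":[0,0,0],"hand":1},{"xyz":[0,0,1.5],"delta_rot":[0,0,0],"hand":1},{"xyz":[0,0,1.5],"delta_rot":[0,0,0],"hand":1}]' | grep -E 'time|pos|^force'
```

```text
time_s: 26.75
position: [0.5321, 0.0485, 0.0973]
force: [0.4, -0.2, 0.8]
```

```bash
python3 -m handwheel '[{"xyz":[0,0,0.4],"delta_rot":[0,0,0],"hand":1},{"xyz":[0,0,0.8],"delta_rot":[0,0,0],"hand":1},{"xyz":[0,0,1],"delta_rot":[0,0,0],"hand":1},{"xyz":[0,0,1],"delta_rot":[0,0,0],"hand":1},{"xyz":[0,0,1],"delta_rot":[0,0,0],"hand":1}]' | grep -E 'time|pos|^force'
```

```text
time_s: 27.38
position: [0.5321, 0.0485, 0.0964]
force: [0.4, -0.4, -0.3]
```

```bash
python3 -m handwheel '[{"xyz":[0,0,0.4],"delta_rot":[0,0,0],"hand":1},{"xyz":[0,0,0.8],"delta_rot":[0,0,0],"hand":1},{"xyz":[0,0,1],"delta_rot":[0,0,0],"hand":1},{"xyz":[0,0,1],"delta_rot":[0,0,0],"hand":1},{"xyz":[0,0,1],"delta_rot":[0,0,0],"hand":1}]' | grep -E 'time|pos|^force'
```

```text
time_s: 28.0
position: [0.5322, 0.0485, 0.0954]
force: [-0.0, -0.3, -0.8]
```

Run:
```python
from h import *
import cv2
im=vision.capture("wrist")[...,::-1];cv2.imwrite("pics/w7.png",im)
for n in("w1","w3","w6","w7"):
    g=cv2.cvtColor(cv2.imread(f"pics/{n}.png"),cv2.COLOR_BGR2GRAY)
    print(n,g[200:250:2,325].tolist(),"seamrow",[int(r) for r in range(160,215) if g[r,300]<g[r-5,300]-20][:6])
    l=g[205].astype(int);print([i for i in range(10,600) if l[i]<min(l[i-7],l[i+7])-20])
```

```text
w1 [184, 189, 189, 188, 189, 188, 188, 189, 189, 188, 188, 188, 188, 188, 188, 188, 188, 188, 188, 176, 109, 85, 85, 85, 84] seamrow [171, 172, 173]
[32, 33, 34, 35, 36, 37, 114, 115, 116, 117, 118, 119, 120, 197, 198, 199, 200, 278, 279, 280, 281, 282, 361, 362, 363]
w3 [162, 132, 115, 120, 157, 166, 161, 159, 150, 141, 140, 131, 119, 118, 114, 125, 167, 184, 186, 175, 110, 85, 82, 74, 71] seamrow [182, 183, 184]
[10, 11, 12, 98, 99, 100, 101, 102, 103, 188, 189, 190, 191, 192, 277, 278, 279, 280, 281, 368, 369]
w6 [109, 109, 109, 108, 109, 108, 108, 107, 107, 107, 107, 106, 107, 106, 106, 106, 105, 105, 105, 99, 67, 57, 58, 63, 64] seamrow [189]
[84, 85, 86, 87, 88, 89, 180, 181, 182, 183, 184, 185, 277, 278, 279, 280, 281, 282, 373, 374, 375, 376, 377, 378, 470, 471, 472, 473, 474, 567, 568, 569, 570]
w7 [111, 110, 109, 109, 109, 109, 108, 108, 109, 108, 108, 108, 107, 107, 107, 107, 106, 107, 106, 100, 67, 56, 55, 55, 55] seamrow [195, 196, 197, 198, 199, 200]
[62, 63, 64, 65, 66, 67, 165, 166, 167, 168, 169, 170, 269, 270, 271, 272, 273, 274, 373, 374, 375, 376, 377, 477, 478, 479, 480, 481, 482, 551, 552, 553, 554, 580, 581, 582, 583, 584]
```

The wrist geometry now puts the fingertip edge right at the face level, so contact should be imminent.

```bash
python3 -m handwheel '[{"xyz":[0,0,0.4],"delta_rot":[0,0,0],"hand":1},{"xyz":[0,0,0.8],"delta_rot":[0,0,0],"hand":1},{"xyz":[0,0,1],"delta_rot":[0,0,0],"hand":1},{"xyz":[0,0,1],"delta_rot":[0,0,0],"hand":1},{"xyz":[0,0,1],"delta_rot":[0,0,0],"hand":1}]' | grep -E 'time|pos|^force'
```

```text
time_s: 28.68
position: [0.5322, 0.0485, 0.0944]
force: [-1.0, -0.5, 0.5]
```

```bash
python3 -m handwheel '[{"xyz":[0,0,0.4],"delta_rot":[0,0,0],"hand":1},{"xyz":[0,0,0.8],"delta_rot":[0,0,0],"hand":1},{"xyz":[0,0,1],"delta_rot":[0,0,0],"hand":1},{"xyz":[0,0,1],"delta_rot":[0,0,0],"hand":1},{"xyz":[0,0,1],"delta_rot":[0,0,0],"hand":1}]' | grep -E 'time|pos|^force'
```

```text
time_s: 29.3
position: [0.5322, 0.0485, 0.0934]
force: [0.2, 0.8, -0.8]
```

```bash
python3 -m handwheel '[{"xyz":[0,0,0.4],"delta_rot":[0,0,0],"hand":1},{"xyz":[0,0,0.8],"delta_rot":[0,0,0],"hand":1},{"xyz":[0,0,1],"delta_rot":[0,0,0],"hand":1},{"xyz":[0,0,1],"delta_rot":[0,0,0],"hand":1},{"xyz":[0,0,1],"delta_rot":[0,0,0],"hand":1}]' | grep -E 'time|pos|^force'
```

```text
time_s: 29.92
position: [0.5322, 0.0485, 0.0924]
force: [0.6, -0.7, 0.1]
```

```bash
python3 -m handwheel '[{"xyz":[0,0,0.4],"delta_rot":[0,0,0],"hand":1},{"xyz":[0,0,0.8],"delta_rot":[0,0,0],"hand":1},{"xyz":[0,0,1.2],"delta_rot":[0,0,0],"hand":1},{"xyz":[0,0,1.5],"delta_rot":[0,0,0],"hand":1},{"xyz":[0,0,1.5],"delta_rot":[0,0,0],"hand":1}]' | grep -E 'time|pos|^force'
```

```text
time_s: 30.55
position: [0.5322, 0.0485, 0.0912]
force: [-1.8, 0.5, 4.0]
```

```bash
python3 -m handwheel '[{"xyz":[0,0,0.4],"delta_rot":[0,0,0],"hand":1},{"xyz":[0,0,0.8],"delta_rot":[0,0,0],"hand":1},{"xyz":[0,0,1.2],"delta_rot":[0,0,0],"hand":1},{"xyz":[0,0,1.5],"delta_rot":[0,0,0],"hand":1},{"xyz":[0,0,1.5],"delta_rot":[0,0,0],"hand":1}]' | grep -E 'time|pos|^force'
```

```text
time_s: 31.18
position: [0.5322, 0.0485, 0.0893]
force: [-0.5, -0.2, 4.4]
```

Contact at TCP z≈0.0915, and the pad gives: it sank 1.9 mm with the force flat at about 4 N. I'll press on.

```bash
python3 -m handwheel '[{"xyz":[0,0,0.6],"delta_rot":[0,0,0],"hand":1},{"xyz":[0,0,1.2],"delta_rot":[0,0,0],"hand":1},{"xyz":[0,0,1.8],"delta_rot":[0,0,0],"hand":1},{"xyz":[0,0,2],"delta_rot":[0,0,0],"hand":1},{"xyz":[0,0,2],"delta_rot":[0,0,0],"hand":1}]' | grep -E 'time|pos|^force'
```

```text
time_s: 31.8
position: [0.5321, 0.0485, 0.0873]
force: [-0.3, 0.4, 5.2]
```

```bash
python3 -m handwheel '[{"xyz":[0,0,0.5],"delta_rot":[0,0,0],"hand":1},{"xyz":[0,0,1],"delta_rot":[0,0,0],"hand":1},{"xyz":[0,0,1.5],"delta_rot":[0,0,0],"hand":1},{"xyz":[0,0,1.5],"delta_rot":[0,0,0],"hand":1},{"xyz":[0,0,1.5],"delta_rot":[0,0,0],"hand":1}]' | grep -E 'time|pos|^force'
```

```text
time_s: 32.42
position: [0.5323, 0.0485, 0.0861]
force: [-0.4, -0.3, 4.8]
```

```bash
python3 -m handwheel '[{"xyz":[0,0,0.4],"delta_rot":[0,0,0],"hand":1},{"xyz":[0,0,0.8],"delta_rot":[0,0,0],"hand":1},{"xyz":[0,0,1],"delta_rot":[0,0,0],"hand":1},{"xyz":[0,0,1],"delta_rot":[0,0,0],"hand":1},{"xyz":[0,0,1],"delta_rot":[0,0,0],"hand":1}]' | grep -E 'time|pos|^force'
```

```text
time_s: 33.05
position: [0.5324, 0.0485, 0.0849]
force: [-0.5, -0.3, 4.6]
```

```bash
python3 -m handwheel '[{"xyz":[0,0,0.4],"delta_rot":[0,0,0],"hand":1},{"xyz":[0,0,0.8],"delta_rot":[0,0,0],"hand":1},{"xyz":[0,0,1],"delta_rot":[0,0,0],"hand":1},{"xyz":[0,0,1],"delta_rot":[0,0,0],"hand":1},{"xyz":[0,0,1],"delta_rot":[0,0,0],"hand":1}]' | grep -E 'time|pos|^force'
```

```text
time_s: 33.67
position: [0.5324, 0.0485, 0.0839]
force: [1.0, 0.0, 5.1]
```

```bash
python3 -m handwheel '[{"xyz":[0,0,0.4],"delta_rot":[0,0,0],"hand":1},{"xyz":[0,0,0.8],"delta_rot":[0,0,0],"hand":1},{"xyz":[0,0,1],"delta_rot":[0,0,0],"hand":1},{"xyz":[0,0,1],"delta_rot":[0,0,0],"hand":1},{"xyz":[0,0,1],"delta_rot":[0,0,0],"hand":1}]' | grep -E 'time|pos|^force'
```

```text
time_s: 34.3
position: [0.5324, 0.0485, 0.0832]
force: [1.0, 0.2, 7.8]
```

```bash
python3 -m handwheel '[{"xyz":[0,0,0.3],"delta_rot":[0,0,0],"hand":1},{"xyz":[0,0,0.5],"delta_rot":[0,0,0],"hand":1},{"xyz":[0,0,0.5],"delta_rot":[0,0,0],"hand":1},{"xyz":[0,0,0.5],"delta_rot":[0,0,0],"hand":1},{"xyz":[0,0,0.5],"delta_rot":[0,0,0],"hand":1}]' | grep -E 'time|pos|^force'
python3 - <<'E'
import cv2,numpy as np
from rig import vision
im=vision.capture("side")[...,::-1];cv2.imwrite("pics/s8.png",im)
a=cv2.imread("pics/side0.png");d=np.abs(im.astype(int)-a).max(2)
print("lever zone diff",d[195:245,270:290].mean(),d[195:245,235:275].mean())
E
```

```text
time_s: 34.92
position: [0.5324, 0.0485, 0.0831]
force: [-1.1, -0.3, 10.1]
lever zone diff 13.381 19.2325
```

It's bottomed at 10 N with position stalled. I'll lift clear and confirm the bin is open.

```bash
python3 -m handwheel '[{"xyz":[0,0,-10],"delta_rot":[0,0,0],"hand":1},{"xyz":[0,0,-35],"delta_rot":[0,0,0],"hand":1},{"xyz":[0,0,-75],"delta_rot":[0,0,0],"hand":1},{"xyz":[0,0,-110],"delta_rot":[0,0,0],"hand":1},{"xyz":[0,0,-120],"delta_rot":[0,0,0],"hand":1}]' | grep -E 'time|pos|^force'
python3 -m handwheel '[{"xyz":[-10,0,-10],"delta_rot":[0,0,0],"hand":1},{"xyz":[-30,0,-20],"delta_rot":[0,0,0],"hand":1},{"xyz":[-50,0,-20],"delta_rot":[0,0,0],"hand":1},{"xyz":[-60,0,-20],"delta_rot":[0,0,0],"hand":1},{"xyz":[-60,0,-20],"delta_rot":[0,0,0],"hand":1}]' | grep -E 'time|pos|^force'
python3 - <<'E'
import cv2,numpy as np
from rig import vision
from h import ray
for n in("side","top"):
    im=vision.capture(n)[...,::-1];cv2.imwrite(f"pics/{n}9.png",im);a=cv2.imread(f"pics/{n}0.png")
    d=np.abs(im.astype(int)-a).max(2)
    # change along line outward (+x) from lever
    T=vision.camera_model(n);K=T["camera_matrix"];T=T["camera_from_world"]
    for k in(.085,.10,.12,.14,.16,.18,.2):
        v=[]
        for y in(-.05,-.02,.0,.02,.05):
            p=np.array([.531+.986*k-.1645*y,.048+.1645*k+.986*y,.09]);c=T[:3,:3]@p+T[:3,3];q=K@[c[0],-c[1],-c[2]];u,w=(q[:2]/q[2]).round().astype(int)
            v.append((int(a[w,u].mean()),int(im[w,u].mean())))
        print(n,k,v)
    for nm in("side0","side9") if n=="side" else("top0","top9"):
        h=cv2.cvtColor(cv2.imread(f"pics/{nm}.png"),cv2.COLOR_BGR2HSV);m=cv2.inRange(h,(3,150,90),(15,255,255));
        if n=="top":m[:,:400]=0;m[:,505:]=0
        else:m[:80]=0;m[160:]=0;m[:,:355]=0;m[:,390:]=0
        print(nm,"mill centroid",[round(float(x),1) for x in np.argwhere(m).mean(0)],int((m>0).sum()))
    print("jug zone diff",d[180:230,145:195].mean() if n=="top" else d[300:385,200:262].mean())
E
```

```text
time_s: 35.6
position: [0.5324, 0.0485, 0.2039]
force: [-0.1, -0.6, 0.2]
time_s: 36.22
position: [0.4717, 0.0387, 0.2217]
force: [0.2, 0.4, 0.5]
side 0.085 [(125, 113), (126, 109), (126, 113), (126, 114), (125, 111)]
side 0.1 [(126, 112), (92, 86), (102, 111), (125, 68), (90, 80)]
side 0.12 [(128, 94), (127, 100), (126, 101), (127, 99), (127, 102)]
side 0.14 [(129, 134), (124, 132), (128, 136), (127, 135), (127, 135)]
side 0.16 [(126, 135), (126, 134), (127, 131), (127, 136), (126, 137)]
side 0.18 [(124, 133), (126, 135), (128, 137), (124, 132), (123, 133)]
side 0.2 [(125, 133), (127, 135), (128, 134), (123, 133), (124, 132)]
side0 mill centroid [128.9, 372.3] 560
side9 mill centroid [118.8, 373.5] 293
jug zone diff 8.88045540796964
top 0.085 [(141, 147), (138, 126), (140, 151), (141, 51), (140, 51)]
top 0.1 [(84, 68), (90, 76), (90, 78), (91, 98), (95, 50)]
top 0.12 [(138, 130), (125, 128), (121, 120), (125, 107), (119, 107)]
top 0.14 [(138, 128), (136, 126), (135, 125), (140, 128), (137, 126)]
top 0.16 [(140, 143), (138, 144), (139, 139), (137, 142), (140, 143)]
top 0.18 [(137, 146), (139, 144), (138, 146), (139, 142), (138, 145)]
top 0.2 [(139, 146), (138, 146), (140, 143), (143, 146), (139, 144)]
top0 mill centroid [199.9, 481.6] 512
top9 mill centroid [196.9, 486.2] 353
jug zone diff 7.856
```

Run:
```python
import cv2,numpy as np
from rig import vision
im=vision.capture("wrist")[...,::-1];cv2.imwrite("pics/w9.png",im)
T=vision.camera_model("wrist");K=T["camera_matrix"];T=T["camera_from_world"]
g=cv2.cvtColor(im,cv2.COLOR_BGR2GRAY)
def pr(k,y,z):
    p=np.array([.531+.986*k-.1645*y,.048+.1645*k+.986*y,z]);c=T[:3,:3]@p+T[:3,3];q=K@[c[0],-c[1],-c[2]];return q[:2]/q[2]
for k,z in((.03,.12),(.085,.12),(.135,.12),(.12,.1),(.17,.1),(.2,.0)):print(k,z,pr(k,0,z).round())
c=int(pr(.1,0,.12)[0])
for dx in(-100,-60,0,60,100):print(dx,[int(x) for x in g[0:200:4,c+dx-1:c+dx+2].mean(1)])
for n in("side","top"):
    a,b=[cv2.GaussianBlur(cv2.imread(f"pics/{n}{i}.png",0),(0,0),1).astype(int) for i in(0,9)]
    r=(slice(175,245,5),slice(240,330,5)) if n=="side" else (slice(140,200,4),slice(240,380,6))
    print(n);print(a[r]);print(b[r])
```

```text
0.03 0.12 [325.  94.]
0.085 0.12 [325.  22.]
0.135 0.12 [325. -51.]
0.12 0.1 [325. -19.]
0.17 0.1 [325. -93.]
0.2 0.0 [324. -73.]
-100 [94, 95, 95, 95, 97, 147, 149, 152, 151, 152, 152, 155, 154, 155, 156, 154, 157, 157, 157, 156, 162, 159, 106, 127, 133, 139, 151, 156, 154, 156, 157, 177, 179, 178, 178, 178, 178, 178, 178, 178, 174, 156, 179, 179, 179, 178, 182, 181, 179, 177]
-60 [95, 95, 95, 96, 97, 149, 150, 153, 153, 152, 155, 157, 156, 156, 158, 154, 158, 157, 157, 156, 160, 156, 128, 156, 156, 156, 156, 155, 155, 155, 158, 174, 174, 173, 176, 177, 177, 178, 178, 179, 177, 164, 178, 180, 180, 181, 183, 182, 181, 177]
0 [103, 105, 73, 73, 85, 177, 173, 177, 161, 152, 158, 158, 160, 177, 182, 177, 179, 180, 179, 180, 180, 177, 131, 158, 158, 159, 179, 180, 159, 158, 164, 180, 180, 179, 180, 180, 180, 180, 180, 180, 170, 174, 179, 182, 179, 184, 184, 184, 184, 180]
60 [112, 103, 82, 79, 92, 175, 173, 174, 174, 172, 178, 174, 179, 178, 181, 176, 176, 179, 175, 177, 179, 175, 142, 180, 180, 181, 180, 181, 180, 181, 181, 181, 181, 180, 181, 181, 181, 181, 181, 181, 172, 176, 182, 183
[... 4727 characters left out ...]
28 114 108 100  95  94  91 111 105  88  77  81 106 132 142 142 142
  141 141 143 102 101 137]
 [131 131 111  96  96  96  95  59  54  95 127 137 129 143 143 142 143 142
  143 144 143 102 103 102]
 [130 131  99  81  98 105 106  69  52  60  58  62  78 108 134 137 133 142
  143 142 143 102 103 102]
 [128 128 117 125 126 126  91  74  68  72  71  67  65  62  59  78  56 141
  139 133 144 101 101 101]
 [127 127 125 125 126 127  77  74  79  78  77  76  75  74  70  77  64 140
  142 142 144 109 101 101]
 [129 127 127 127 126 126  73  70  79  83  81  80  79  79  78  74  61  82
  134 143 144 121  99 101]
 [126 126 127 127 127 128  73  60  72  88  87  87  85  82  81  73  57  51
   97 141 143 135  99  99]]
```

Both views show a new dark band along the unit's +x side, which is the tipped-out bin. The hand is clear, and the arm went nowhere near the jug or the mill. Handing in.

```bash
python3 -c "
from rig import workorder;print(workorder.hand_in())"
```

```text
the job is handed in; nothing more can be done
None
```

Pad 3 gave under the fingertip and was pressed to its stop (about 10 N). The before/after camera readings show the bin open, and the hand was lifted clear and the job handed in at about 36 s. I only touched pad 3, chosen because its seam looked recessed; over pad 1 I never reached contact, and pads 2, 4 and 5 weren't felt. The arm stayed away from the jug and the mill, but I couldn't confirm their positions from the last images, and I didn't check that the pad sprang back.

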